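Repack the classroom robot kit

TASK

Repack the robot kit in the black case: the wheel, the gear motor, the battery pack and the servo each go into their own recess, the one with their shape and colour, sitting flat on its floor with the same side up as now. The servo was put away wrongly and sits in the battery pack's recess, so it has to come out before the battery pack can go in. Leave the amber jar standing where it is.

Things in the scene. Friction and masses are not known exactly. Their poses are not given: they have to be found in the camera images.
- wheel_mid (a point): Robot wheel lying flat on the table: black tyre, red hub, 56 mm diameter, 32 mm high. Site at its centre, half-way up; z up.
- motor_mid (a point): Gear motor: yellow box with a steel end, 70 x 26 mm, 34 mm high, a thin white shaft standing 9 mm up from its top near one end; lies on the table. Fits its recess either way round. Site at its centre, half-way up; z up, x along its length.
- battery_mid (a point): Battery pack: blue box with a white label, 70 x 40 mm, 36 mm high; lies on the table. Fits its recess either way round. Site at its centre, half-way up; z up, x along its length.
- servo_mid (a point): Servo: green box 40 x 20 mm, 36 mm high, with a white arm on top (to 42 mm high) and thin mounting ears 54 mm long over all, 28 mm up. At the start it stands at any yaw in the blue recess of the battery pack. Fits its own recess either way round. Site at the centre of the box, half-way up; z up, x along its length.
- nest_wheel_floor (a point): Round recess with a red floor, 72 mm across, for the wheel. In one of four fixed 114 x 114 mm grey inserts filling the black case two by two, in changing order; their tops, level with the case rim, are 46 mm above the table. 10 mm deep, 8 mm wider than the part on every side. Point at the centre of the recess floor, 36 mm above the table; z up.
- nest_motor_floor (a point): Oblong recess with a yellow floor, 86 x 42 mm, for the motor. In one of four fixed 114 x 114 mm grey inserts filling the black case two by two, in changing order; their tops, level with the case rim, are 46 mm above the table. 10 mm deep, 8 mm wider than the part on every side. Point at the centre of the recess floor, 36 mm above the table; z up, x along its length.
- nest_battery_floor (a point): Oblong recess with a blue floor, 86 x 56 mm, for the battery pack; the servo stands in it at the start. In one of four fixed 114 x 114 mm grey inserts filling the black case two by two, in changing order; their tops, level with the case rim, are 46 mm above the table. 10 mm deep, 8 mm wider than the part on every side. Point at the centre of the recess floor, 36 mm above the table; z up, x along its length.
- nest_servo_floor (a point): Small oblong recess with a green floor, 56 x 36 mm, for the servo. In one of four fixed 114 x 114 mm grey inserts filling the black case two by two, in changing order; their tops, level with the case rim, are 46 mm above the table. 10 mm deep, 8 mm wider than the part on every side. Point at the centre of the recess floor, 36 mm above the table; z up, x along its length.
- jar_mid (a point): Amber glass jar with white lid, 50 mm diameter, 70 mm high, standing among the parts; not to be moved. Site at its centre, half-way up; z up.
Mind the look-alikes: they are no part of the job. There is more than one size of the part that bears motor_mid; the job needs the middle-sized. Leave any purple or red look-alike of the part that bears servo_mid alone.

How it is judged:
At the end, for the whole second after the job is handed in: Wheel, motor, battery pack and servo each at rest in their own recess: centre within 12 mm of the recess centre seen from above, resting on the recess floor to 4 mm in height, tilted less than 0.15 rad (horizontal distance between wheel_mid and nest_wheel_floor below 0.012 m and z of wheel_mid in the frame of nest_wheel_floor between 0.012 and 0.02 m and angle between each of wheel_mid, motor_mid, battery_mid, servo_mid's own z axis and vertical below 0.15 rad and linear speed of each of wheel, motor, battery, servo below 0.02 m/s and horizontal distance between motor_mid and nest_motor_floor below 0.012 m and z of motor_mid in the frame of nest_motor_floor between 0.013 and 0.021 m and horizontal distance between battery_mid and nest_battery_floor below 0.012 m and z of battery_mid in the frame of nest_battery_floor between 0.014 and 0.022 m and horizontal distance between servo_mid and nest_servo_floor below 0.012 m and z of servo_mid in the frame of nest_servo_floor between 0.014 and 0.022 m); the robot touches nothing.
It fails at once if the amber jar is moved by more than 30 mm (distance of jar_mid from where it was at the start of the episode above 0.03 m).
It also fails if it takes over 109 s, if anything falls off the work surface, if the arm or the gripper's body presses on something with over 40 N, if the wrist force passes 120 N, or if a joint passes its speed limit or range.

ROBOT

A 6-joint arm with a two-finger parallel gripper is mounted at the origin on the work surface. World frame = base frame: x ahead of the robot, y to its left, z up, the work surface at z = 0. Lengths are in m, angles in rad, forces in N, time in s.
With the tool pointing down it reaches from about 0.35 to 0.925 m from the base axis. Payload 6.4 kg.
Tool frame: the origin (TCP) lies between the finger pads; the fingertips stand 17 mm ahead of it and the grasp point (between the pads) lies 2 mm behind it; z points along the fingers, y is the line along which they close (so a half turn about z gives the same grasp; the last joint's range is limited). The gripper opens to 94 mm and grips with 3 to 60 N. Pads are 16 mm wide; open, the fingers measure 119 mm over their backs; the gripper's body (75 mm by 177 mm) begins 78 mm behind the grasp point.
Start: joints at [-1.468, 0.245, 1.558, -0, 1.339, -0.174], TCP at [0.178, -0.625, 0.222] pointing down, gripper open.
Joint ranges: [-3.13, 3.13], [-1.02, 2.26], [0.13, 2.54], [-0.95, 4.09], [0.21, 2.88], [-2.74, 2.74]. Speed limits (rad/s): [2.57, 2.57, 3.14, 3.14, 3.14, 3.14].

INTERFACE

Orientations are given as a rotation vector (axis times angle).
In Python, from workcell import env, vision, models gives the robot as it stands.
- The arm moves only by the tool drive_tool, never from a script. Its arguments are lists of equal length, an entry for each row: "dr": the turn, a rotation vector about the tool's x, y, z in degrees, a list of three; "slide": the shift along the tool's x, y, z in m, a list of three; "fingers": the gripper's target within -1 to 1 (shut at 1, half-way at 0, fully open at -1). In form: {"dr": [[rx, ry, rz], ...], "slide": [[x, y, z], ...], "fingers": [fingers, ...]}. A call has 1 to 12 rows; each row is the pose to reach, as a shift and turn from the pose commanded when the call began, along the tool's axes at that moment; what a row does not reach only later rows make up. A row lasts 1/8 s, in which the tool goes at most 62.5 mm and 10.7 degrees, less where a joint would pass 70% of its speed; a pose out of reach is approached as far as the arm can. A call with a gripper value outside its range is refused whole. The fingers move at their own pace and stop on an object; the grip force is fixed at half the most. Time passes only in rows, so rows that repeat a pose let the fingers close. It gives the time, the measured TCP pose, the force, the opening and the grip force at its end, in the units of the state.
- env.observe(): the state, without advancing time (a new reading comes with each control period).
- vision.snapshot(name): name is "scene" or "top"; returns a dict with "color" (400x640x3 uint8, blue, green, red), "fx", "fy", "cx", "cy" (pixels), "k1" (the pictures are not rectified: a ray, as slopes to the right and down, at radius r is drawn at 1 + k1 r^2 times it, then the intrinsics apply), "pose" (4x4, takes a point from camera to world coordinates). Camera axes: x right, y up, looking along -z (the intrinsics and any distortion apply to the point x, -y, -z); pixel columns grow to the right and rows downward; lengths in m; the calibration is good to about 2 mm. A picture is of the moment at which its call begins. There is no depth.
- env.finish_job(): hands the job in; it is judged then, once.
Trained networks look in a picture, given as the dict that the camera call returned (one of the last four; its "shot" number tells which), for a name from the list of things; names that differ only in an ending like _2 or _b are one class to them, and where a whole thing is asked for, a point or a joint stands for the part that bears it (a point fixed in the world has none). Each returns a list of dicts, best first, with "score" (0 to 1); they miss things now and then, are a little off and sometimes report something else, mostly with a low value. They report only what shows in the picture. A call takes as long as a camera call. They do not tell look-alikes from the thing itself.
- models.boxes_of(picture, name): "box" ([left, top, right, bottom] in pixels, round what is visible of it).
- models.cut_out(picture, name): "region" (400x640 bool, what is visible of it) and "box" ([left, top, right, bottom] in pixels, round what is visible of it).
- models.pinpoint(picture, name): "pixel" ([column, row] in pixels: a listed point, or the origin of a listed thing).
The state is a dict: "t": time; "q": joint angles; "dq": joint speeds; "tau": joint torques, N m; "tool_pos": TCP position; "ee_rot": TCP orientation; "contact_force": force on the tool from outside, world axes, zero at the start; "wrist_torque": the same for the moment, N m; "opening": finger opening in m; "finger_force": force on a finger pad.
Only numpy, scipy, OpenCV 4.12 (cv2) and the standard library are available. Lean on these libraries where they do the work, as an engineer would, in place of code of your own. Each camera call takes 0.05 s, during which the arm holds its last target. There are 200 camera calls.

## Working session

There is one attempt and no reset: what is moved stays moved. The work goes in short steps, Python scripts to look and compute and a tool call to move; the robot and the scene stay as the last step left them, time stands still between calls to the robot, and variables do not carry over. Pictures are saved under pics/ and viewed, at most 14 in all, crops included, and the job is handed in when it is done.

Besides the shell and the picture viewer there is one more tool, called after "Emit:" as a command line: name --argument value ..., lists and objects as JSON in quotes. drive_tool: Moves the arm, as the interface text tells. Its arguments: {"type":"object","properties":{"dr":{"type":"array","items":{"type":"array","items":{"type":"number"}}},"slide":{"type":"array","items":{"type":"array","items":{"type":"number"}}},"fingers":{"type":"array","items":{"type":"number"}}},"required":["dr","slide","fingers"]}

```bash
mkdir -p pics
cat > h.py <<'E'
import numpy as np, cv2
from workcell import env, vision, models
def ray(p,uv):
    x=(uv[0]-p["cx"])/p["fx"]; y=(uv[1]-p["cy"])/p["fy"]
    a,b=x,y
    for _ in range(20):
        s=1+p["k1"]*(a*a+b*b); a,b=x/s,y/s
    T=np.array(p["pose"]); return T[:3,3],T[:3,:3]@np.array([a,-b,-1.])
def at(p,uv,z):
    o,d=ray(p,uv); return o+d*(z-o[2])/d[2]
def proj(p,X):
    T=np.array(p["pose"]); c=T[:3,:3].T@(np.array(X)-T[:3,3]); a,b=c[0]/-c[2],-c[1]/-c[2]
    s=1+p["k1"]*(a*a+b*b); return np.array([a*s*p["fx"]+p["cx"],b*s*p["fy"]+p["cy"]])
Z=dict(wheel_mid=.016,motor_mid=.017,battery_mid=.018,servo_mid=.054,nest_wheel_floor=.036,nest_motor_floor=.036,nest_battery_floor=.036,nest_servo_floor=.036,jar_mid=.035)
E
python3 - <<'E'
from h import *
np.set_printoptions(precision=3,suppress=True)
for n in("top","scene"):
    p=vision.snapshot(n); cv2.imwrite(f"pics/{n}0.png",p["color"]); print(n,p["fx"],p["k1"],np.array(p["pose"]))
    for k,z in Z.items():
        for d in models.pinpoint(p,k)[:4]: print(k,round(d["score"],2),np.round(d["pixel"]),at(p,d["pixel"],z))
s=env.observe();print(s)
E
```

```text
top 380.38583528385004 -0.08445097139456026 [[ 0.025  0.987 -0.161  0.407]
 [-0.999  0.018 -0.044 -0.029]
 [-0.04   0.162  0.986  0.935]
 [ 0.     0.     0.     1.   ]]
wheel_mid 0.74 [435. 239.] [ 0.462 -0.264  0.016]
motor_mid 0.88 [459. 292.] [ 0.339 -0.319  0.017]
motor_mid 0.86 [440. 172.] [ 0.626 -0.282  0.017]
motor_mid 0.5 [446. 138.] [ 0.715 -0.297  0.017]
battery_mid 0.61 [358. 168.] [ 0.633 -0.079  0.018]
servo_mid 0.64 [318. 260.] [0.407 0.014 0.054]
servo_mid 0.52 [257. 217.] [0.504 0.159 0.054]
servo_mid 0.51 [319. 223.] [0.492 0.013 0.054]
nest_wheel_floor 0.8 [211. 229.] [0.474 0.274 0.036]
nest_motor_floor 0.64 [207. 177.] [0.6   0.293 0.036]
nest_motor_floor 0.15 [358. 169.] [ 0.627 -0.078  0.036]
nest_battery_floor 0.69 [256. 217.] [0.504 0.165 0.036]
nest_servo_floor 0.62 [250. 170.] [0.619 0.185 0.036]
jar_mid 0.75 [374. 238.] [ 0.462 -0.116  0.035]
scene 413.8436830120268 -0.030307206529623397 [[ 0.198 -0.668  0.718  1.216]
 [ 0.98   0.118 -0.161 -0.142]
 [ 0.022  0.735  0.678  0.69 ]
 [ 0.     0.     0.     1.   ]]
wheel_mid 0.96 [197. 204.] [ 0.462 -0.27   0.0
[... 394 characters left out ...]

nest_wheel_floor 0.66 [420. 173.] [0.466 0.284 0.036]
nest_motor_floor 0.84 [450. 207.] [0.598 0.306 0.036]
nest_battery_floor 0.91 [376. 187.] [0.5   0.158 0.036]
jar_mid 0.89 [262. 188.] [ 0.456 -0.114  0.035]
jar_mid 0.27 [402. 217.] [0.609 0.185 0.035]
{'t': 1.0, 'q': array([-1.468,  0.245,  1.558,  0.   ,  1.339, -0.174]), 'dq': array([-0.   , -0.001, -0.001,  0.001, -0.   , -0.   ]), 'tau': array([ -0.   , -41.584, -31.488,   0.069,   0.029,  -0.   ]), 'tool_pos': array([ 0.178, -0.625,  0.222]), 'ee_rot': array([3.112, 0.433, 0.   ]), 'contact_force': array([-0.533, -0.142,  0.505]), 'wrist_torque': array([ 0.038,  0.049, -0.06 ]), 'finger_force': 0.0, 'opening': 0.09387367756942916}
```

Run:
```python
import cv2
a=cv2.imread("pics/top0.png"); cv2.imwrite("pics/topc.png",cv2.resize(a[100:330,160:500],None,fx=2.35,fy=2.35,interpolation=cv2.INTER_CUBIC))
```

```text
(no output)
```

View pics/topc.png

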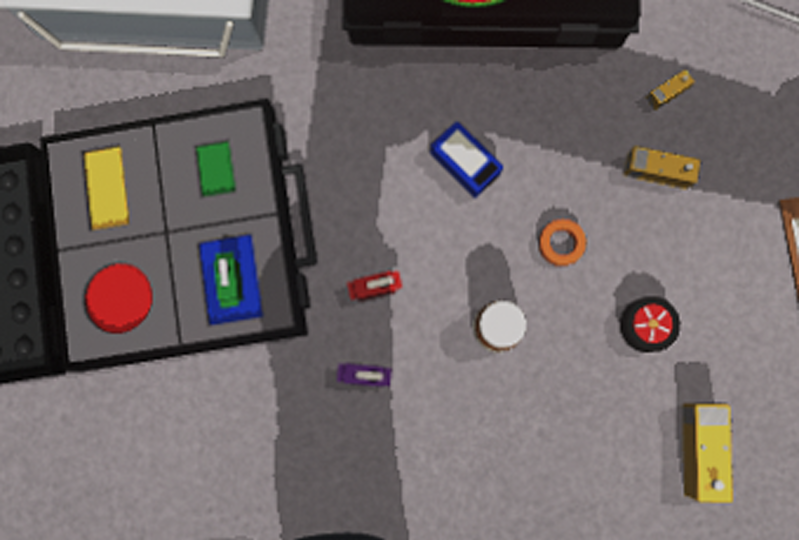

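View pics/scene0.png

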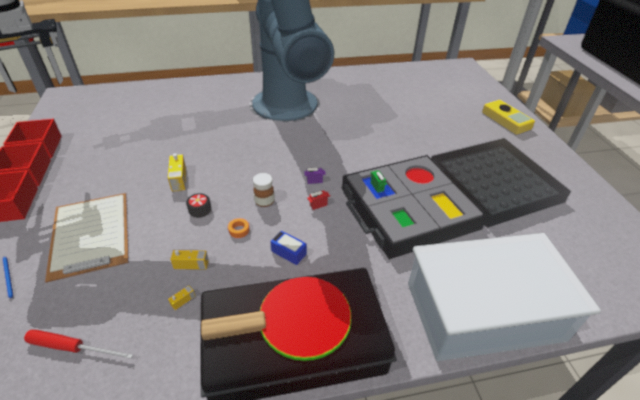

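The scene shows these candidates in full-image pixels.
- **Motors:** small (446,138), middle (440,172) and large (459,292). The middle one, about 70 mm long, is the right one.
- **Servos:** green in the blue recess (257,217), red (319,223) and purple (319,260). Green is the right one.
- **Wheel:** (435,239). The orange ring at (398,203) is not it.
- **Battery:** (358,168).
- **Jar:** (374,238).

Next I'll fit poses by silhouette.

```bash
cat > fit.py <<'E'
from h import *
from scipy.optimize import minimize
S=4
def poly(p,P):
    m=np.zeros((400*S,640*S),np.uint8); q=np.array([proj(p,X) for X in P])
    h=cv2.convexHull(((q+.5)*S).astype(np.float32).reshape(-1,1,2)); cv2.fillConvexPoly(m,h.astype(np.int32),1); return m
def outline(x,y,a,l,w,z):
    c,s=np.cos(a),np.sin(a)
    return [(x+c*u-s*v,y+s*u+c*v,z) for u,v in((l/2,w/2),(l/2,-w/2),(-l/2,-w/2),(-l/2,w/2))] if w else [(x+l/2*np.cos(t),y+l/2*np.sin(t),z) for t in np.linspace(0,6.28,40)]
def fit(pm,x0,l,w,z0,z1,nest=False):
    """pm: list of (picture, mask); returns x,y,yaw,IoU"""
    big=[(p,cv2.resize(m.astype(np.uint8),None,fx=S,fy=S,interpolation=cv2.INTER_NEAREST)) for p,m in pm]
    def cost(v):
        c=0
        for p,m in big:
            A,B=outline(*v,l,w,z0),outline(*v,l,w,z1)
            r=poly(p,A)&poly(p,B) if nest else poly(p,A+B)
            c-=(r&m).sum()/max(1,(r|m).sum())
        return c/len(big)
    best=None
    for a in ([0] if not w else np.arange(0,np.pi,np.pi/6)):
        v0=np.array([*x0[:2],a]); r=minimize(cost,v0,method="Nelder-Mead",options=dict(maxfev=60,initial_simplex=v0+np.array([[0,0,0],[.012,0,0],[0,.012,0],[0,0,.25]])))
        if best is None or r.fun<best.fun: best=r
    return np.r_[best.x,-best.fun]
def mask_near(p,name,uv,rad=14):
    o=[d for d in models.cut_out(p,name)]
    o=[d["region"] for d in o if np.hypot(*(np.array([(d["box"][0]+d["box"][2])/2,(d["box"][1]+d["box"][3])/2])-uv))<rad]
    return o[0] if o else None
def colour(p,name):
    h=cv2.cvtColor(p["color"],cv2.COLOR_BGR2HSV); H,Sa,V=[h[...,i].astype(int) for i in range(3)]
    r={"red":(H<8)|(H>172),"yellow":(H>18)&(H<35),"blue":(H>105)&(H<130),"green":(H>45)&(H<80)}[name]
    return r&(Sa>110)&(V>50)
E
python3 - <<'E'
from fit import *
np.set_printoptions(precision=4,suppress=True)
T=vision.snapshot("top");Sc=vision.snapshot("scene")
for n,c,l,w,h in(("wheel_mid",(.462,-.267,.016),.056,0,.032),("motor_mid",(.627,-.285,.017),.07,.026,.034),("battery_mid",(.640,-.08,.018),.07,.04,.036),("jar_mid",(.459,-.115,.035),.05,0,.07)):
    pm=[]
    for p in(T,Sc):
        m=mask_near(p,n,proj(p,c))
        if m is not None: pm.append((p,m))
    for q in pm: print(n,fit([q],c,l,w,0,h))
for n,col,c,l,w in(("wheel","red",(.47,.279),.072,0),("motor","yellow",(.599,.3),.086,.042),("battery","blue",(.502,.162),.086,.056),("servo","green",(.614,.185),.056,.036)):
    for p in(T,Sc):
        u=proj(p,(*c,.036)); m=colour(p,col); yy,xx=np.mgrid[:400,:640]; m=m&(abs(xx-u[0])<28)&(abs(yy-u[1])<28)
        if n=="battery":
            m=m.astype(np.uint8)
            k=cv2.convexHull(np.argwhere(m)[:,::-1].astype(np.int32).reshape(-1,1,2)); m=cv2.fillConvexPoly(m,k,1)
        print("nest",n,fit([(p,m)],c,l,w,.036,.046,True))
for p,nm in((T,"t"),(Sc,"s")):
    u=proj(p,(.502,.162,.07)).astype(int); cv2.imwrite(f"pics/serv_{nm}.png",cv2.resize(p["color"][u[1]-25:u[1]+25,u[0]-33:u[0]+33],None,fx=8,fy=8,interpolation=cv2.INTER_CUBIC)); print(u)
a,b=cv2.imread("pics/serv_t.png"),cv2.imread("pics/serv_s.png");cv2.imwrite("pics/serv.png",cv2.resize(np.hstack([a,b]),(800,303)))
E
```

```text
wheel_mid [ 0.4655 -0.2662  0.0121  0.9406]
wheel_mid [ 0.4631 -0.2674  0.2017  0.868 ]
motor_mid [ 0.6293 -0.2848  1.3782  0.9047]
motor_mid [ 0.631  -0.2827  1.4119  0.914 ]
battery_mid [ 0.6331 -0.0772  0.7895  0.9469]
battery_mid [ 0.6346 -0.0775  0.8014  0.9487]
jar_mid [ 0.4608 -0.1105  0.02    0.9   ]
jar_mid [ 0.4577 -0.1131  0.1419  0.8907]
nest wheel [ 0.4789  0.2755 -0.1025  0.96  ]
nest wheel [ 0.4783  0.2766 -0.1066  0.9333]
nest motor [0.5945 0.2972 3.3264 0.9518]
nest motor [0.5941 0.2983 3.3083 0.909 ]
nest battery [0.501  0.1607 3.3315 0.9455]
nest battery [0.5027 0.1593 3.3806 0.8385]
nest servo [0.6161 0.1824 0.1899 0.9422]
nest servo [0.6158 0.1832 0.1651 0.9237]
[254 216]
[379 176]
```

View pics/serv.png

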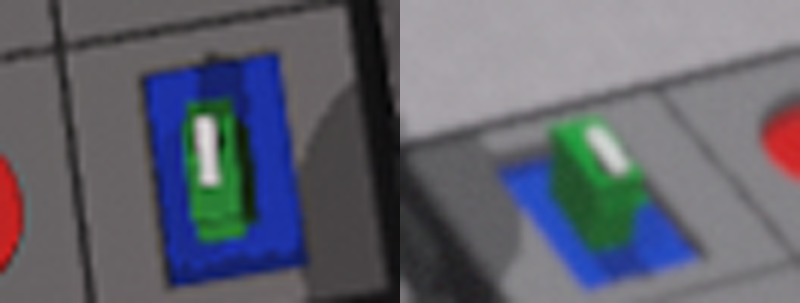

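```bash
cat > go.py <<'E'
import sys
from h import *
# go.py x y z yaw(deg): prints tool-frame slide/turn to reach pose (tool down)
from scipy.spatial.transform import Rotation as R
s=env.observe(); M=R.from_rotvec(s["ee_rot"]); t=np.array(list(map(float,sys.argv[1:4]))); psi=np.radians(float(sys.argv[4]))
best=None
for k in(0,np.pi,-np.pi):
    a=psi+k; D=R.from_matrix(np.array([[np.cos(a),np.sin(a),0],[np.sin(a),-np.cos(a),0],[0,0,-1]]))
    q6=np.arctan2(t[1],t[0])+np.pi/2-a; q6=(q6+np.pi)%(2*np.pi)-np.pi
    if best is None or abs(q6)<abs(best[0]): best=(q6,D)
q6,D=best
dq=np.degrees((M.inv()*D).as_rotvec())
print("q6",s["q"][5].round(2),"->",round(q6,2),"| pos",s["tool_pos"].round(4),"| dr",dq.round(1),"slide",M.inv().apply(t-s["tool_pos"]).round(4))
E
python3 - <<'E'
from fit import *
import fit
np.set_printoptions(precision=4,suppress=True)
for n in("top","scene"):
    p=vision.snapshot(n); u=proj(p,(.502,.162,.06)); yy,xx=np.mgrid[:400,:640]
    m=colour(p,"green")&(abs(xx-u[0])<17)&(abs(yy-u[1])<17)
    m=cv2.morphologyEx(m.astype(np.uint8),cv2.MORPH_CLOSE,np.ones((5,5)))
    o=fit.outline
    fit.outline=lambda x,y,a,l,w,z:o(x,y,a,l,w,z)+(o(x,y,a,.054,w,.065) if z>.07 else [])
    print(n,fit.fit([(p,m)],(.502,.162),.04,.02,.036,.072)); fit.outline=o
    if n=="top":
        for c in((230,55),(265,45),(345,40),(630,45)): print(c,at(p,(160+c[0]/2.35,100+c[1]/2.35),0))
E
python3 go.py .5 .16 .16 10
```

```text
top [0.4979 0.1607 3.4051 0.7264]
(230, 55) [0.754 0.182 0.   ]
(265, 45) [0.7658 0.1434 0.    ]
(345, 40) [0.7723 0.0545 0.    ]
(630, 45) [ 0.7708 -0.2589  0.    ]
scene [ 0.4965  0.1611 -0.0595  0.6705]
q6 -0.17 -> -1.44 | pos [ 0.1776 -0.6253  0.2225] | dr [  -0.    -0.  -174.1] slide [ 0.5247 -0.6673  0.0625]
```

```bash
sed -i 's/    if best is None or abs(q6)<abs(best\[0\]): best=(q6,D)/    if abs(q6)<2.5 and (best is None or abs(q6-s["q"][5])<abs(best[0]-s["q"][5])): best=(q6,D)/' go.py
python3 - <<'E'
from fit import *
import fit
np.set_printoptions(precision=4,suppress=True)
pm=[];im=[]
for n in("top","scene"):
    p=vision.snapshot(n); u=proj(p,(.502,.162,.06)); yy,xx=np.mgrid[:400,:640]
    h=cv2.cvtColor(p["color"],cv2.COLOR_BGR2HSV).astype(int)
    m=(h[...,0]>40)&(h[...,0]<90)&(h[...,1]>80)&(h[...,2]>30)&(abs(xx-u[0])<17)&(abs(yy-u[1])<17)
    m=cv2.morphologyEx(m.astype(np.uint8),cv2.MORPH_OPEN,np.ones((2,2)))
    k=cv2.convexHull(np.argwhere(m)[:,::-1].astype(np.int32).reshape(-1,1,2)); m=cv2.fillConvexPoly(m,k,1)
    pm.append((p,m))
o=fit.outline
fit.outline=lambda x,y,a,l,w,z:o(x,y,a,l,w,z)+(o(x,y,a,.054,w,.065) if z>.07 else [])
for q in(pm,pm[:1],pm[1:]):
    v=fit.fit(q,(.5,.161),.04,.02,.036,.072); print(v)
    if q is pm: V=v
for p,m in pm:
    c=cv2.resize(p["color"],None,fx=8,fy=8,interpolation=cv2.INTER_CUBIC); u=(proj(p,(.5,.161,.055))*8).astype(int)
    for P in(o(*V[:3],.04,.02,.036),o(*V[:3],.04,.02,.072),o(*V[:3],.054,.02,.065)):
        cv2.polylines(c,[((np.array([proj(p,X) for X in P])+.5)*8).astype(np.int32)],True,(0,0,255),1)
    im.append(c[u[1]-160:u[1]+160,u[0]-190:u[0]+190])
cv2.imwrite("pics/servfit.png",np.hstack(im))
E
python3 go.py .5 .16 .16 10
```

```text
[0.4974 0.1584 0.2288 0.7825]
[0.4953 0.1573 3.3272 0.8847]
[0.5004 0.1621 0.0369 0.8365]
q6 -0.17 -> -1.44 | pos [ 0.1777 -0.6253  0.2225] | dr [   0.     0.  -174.1] slide [ 0.5247 -0.6673  0.0625]
```

View pics/servfit.png

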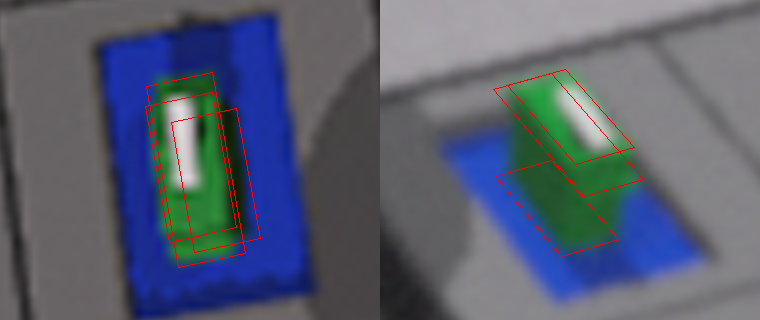

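The overlay fits the servo to within about 2 mm at (0.4985, 0.161), though the fitted yaw is slightly too big, so I'll use 8°. Starting with the servo.

```bash
sed -i 's/abs(q6-s\["q"\]\[5\])<abs(best\[0\]-s\["q"\]\[5\])/(M.inv()*D).magnitude()<(M.inv()*best[1]).magnitude()/' go.py; python3 go.py .4985 .1615 .14 8
```

```text
q6 -0.17 -> 1.74 | pos [ 0.1777 -0.6253  0.2225] | dr [ 0.  -0.   7.9] slide [ 0.5237 -0.6692  0.0825]
```

Emit:
drive_tool --dr '[[0,0,7.9],[0,0,7.9],[0,0,7.9],[0,0,7.9],[0,0,7.9],[0,0,7.9],[0,0,7.9],[0,0,7.9],[0,0,7.9],[0,0,7.9],[0,0,7.9],[0,0,7.9]]' --slide '[[0.5237,-0.6692,0.0825],[0.5237,-0.6692,0.0825],[0.5237,-0.6692,0.0825],[0.5237,-0.6692,0.0825],[0.5237,-0.6692,0.0825],[0.5237,-0.6692,0.0825],[0.5237,-0.6692,0.0825],[0.5237,-0.6692,0.0825],[0.5237,-0.6692,0.0825],[0.5237,-0.6692,0.0825],[0.5237,-0.6692,0.0825],[0.5237,-0.6692,0.0825]]' --fingers '[0,0,0,0,0,0,0,0,0,0,0,0]'

```text
t: 3.2
tool_pos: [0.4603, 0.0681, 0.1504]
ee_rot: [3.134, 0.219, 0.003]
contact_force: [1.0, -1.6, 0.9]
opening: 0.0469
finger_force: 0.0
```

```bash
python3 go.py .4985 .1615 .1 8
```

```text
q6 1.33 -> 1.74 | pos [0.4603 0.0681 0.1504] | dr [ 0.  -0.1 -0. ] slide [ 0.0507 -0.0872  0.0504]
```

Emit:
drive_tool --dr '[[0,0,0],[0,0,0],[0,0,0],[0,0,0]]' --slide '[[0.049,-0.085,0.0],[0.049,-0.085,0.0],[0.049,-0.085,0.03],[0.049,-0.085,0.03]]' --fingers '[0,0,0,0]'

```text
t: 3.7
tool_pos: [0.4944, 0.1571, 0.1179]
ee_rot: [3.134, 0.219, -0.008]
contact_force: [0.4, -0.1, -0.4]
opening: 0.0468
finger_force: 0.0
```

```bash
python3 go.py .4985 .1615 .066 8
python3 - <<'E'
from h import *
im=[]
for n in("top","scene"):
    p=vision.snapshot(n); u=proj(p,(.5,.161,.055)).astype(int)
    im.append(cv2.resize(p["color"][u[1]-30:u[1]+30,u[0]-40:u[0]+40],None,fx=5,fy=5,interpolation=cv2.INTER_CUBIC))
cv2.imwrite("pics/pre.png",np.hstack(im))
E
```

```text
q6 1.52 -> 1.74 | pos [0.4944 0.1571 0.1179] | dr [-0.   0.3  0. ] slide [ 0.0049 -0.0037  0.0519]
```

View pics/pre.png

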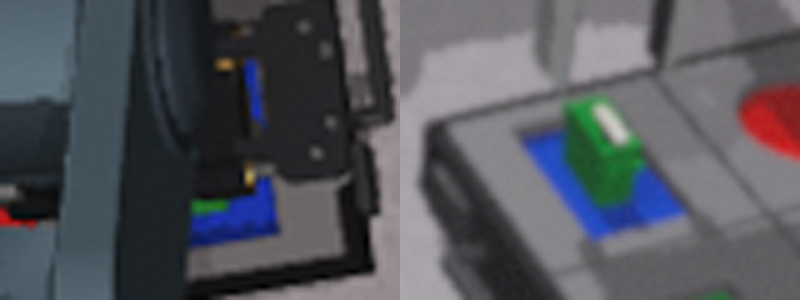

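The scene crop shows the servo upright in the recess, with the fingers at (555,40) and (660,30) straddling it from higher up. Descending.

Emit:
drive_tool --dr '[[0,0,0],[0,0,0],[0,0,0],[0,0,0],[0,0,0],[0,0,0],[0,0,0]]' --slide '[[0.003,-0.003,0.02],[0.003,-0.003,0.05],[0.003,-0.003,0.05],[0.003,-0.003,0.05],[0.003,-0.003,0.05],[0.003,-0.003,0.05],[0.003,-0.003,0.05]]' --fingers '[0,0,0,1,1,1,1]'

```text
t: 4.68
tool_pos: [0.4996, 0.1603, 0.071]
ee_rot: [3.134, 0.218, 0.003]
contact_force: [-0.6, -0.5, 5.0]
opening: 0.0195
finger_force: 30.0
```

```bash
python3 go.py .616 .183 .066 10.5
```

```text
q6 1.53 -> 1.68 | pos [0.4996 0.1603 0.071 ] | dr [ 0.  -0.1 -2.5] slide [ 0.1184 -0.0064  0.0052]
```

Emit:
drive_tool --dr '[[0,0,0],[0,0,-2.5],[0,0,-2.5],[0,0,-2.5],[0,0,-2.5],[0,0,-2.5]]' --slide '[[0,0,-0.045],[0.02,-0.0,-0.045],[0.07,-0.005,-0.045],[0.118,-0.0064,-0.045],[0.118,-0.0064,-0.045],[0.118,-0.0064,-0.045]]' --fingers '[1,1,1,1,1,1]'

```text
t: 5.42
tool_pos: [0.6138, 0.183, 0.1142]
ee_rot: [-3.128, -0.287, 0.003]
contact_force: [-0.9, -0.5, -1.4]
opening: 0.0197
finger_force: 30.0
```

```bash
python3 go.py .616 .183 .0725 10.5
python3 - <<'E'
from h import *
p=vision.snapshot("scene"); u=proj(p,(.6,.18,.08)).astype(int)
cv2.imwrite("pics/lift.png",cv2.resize(p["color"][u[1]-40:u[1]+40,u[0]-55:u[0]+55],None,fx=5,fy=5,interpolation=cv2.INTER_CUBIC))
E
```

```text
q6 1.5 -> 1.68 | pos [0.6138 0.183  0.1142] | dr [-0.   0.1 -0. ] slide [0.0022 0.0004 0.0417]
```

View pics/lift.png

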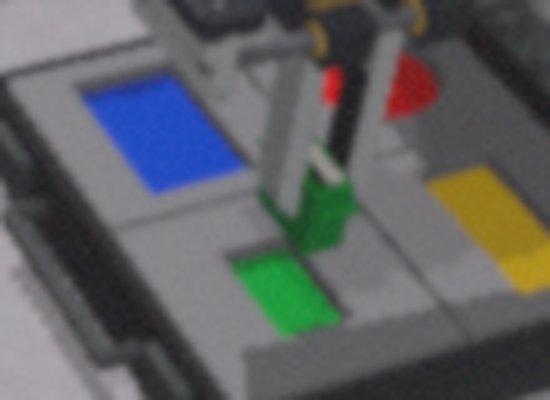

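The servo hangs upright between the fingers, just above the green recess (285,290 in the crop). Lowering and releasing.

Emit:
drive_tool --dr '[[0,0,0],[0,0,0],[0,0,0],[0,0,0],[0,0,0],[0,0,0],[0,0,0],[0,0,0]]' --slide '[[0.002,0,0.02],[0.002,0,0.042],[0.002,0,0.042],[0.002,0,0.042],[0.002,0,0.042],[0.002,0,0.042],[0.002,0,-0.0],[0.002,0,-0.03]]' --fingers '[1,1,1,1,0,0,0,0]'

```text
t: 6.48
tool_pos: [0.6172, 0.1834, 0.1467]
ee_rot: [-3.128, -0.286, -0.002]
contact_force: [0.4, -0.2, 0.7]
opening: 0.0469
finger_force: 0.0
```

```bash
python3 go.py .6338 -.0773 .12 45.5
```

```text
q6 1.5 -> 0.66 | pos [0.6172 0.1834 0.1467] | dr [  0.   -0.1 -35. ] slide [-0.0311  0.2594  0.0267]
```

Emit:
drive_tool --dr '[[0,0,-8],[0,0,-17],[0,0,-26],[0,0,-35],[0,0,-35],[0,0,-35],[0,0,-35],[0,0,-35]]' --slide '[[-0.0,0.05,-0.0],[-0.02,0.11,0.0],[-0.0311,0.17,0.0],[-0.0311,0.23,0.0],[-0.0311,0.2594,0.02],[-0.0311,0.2594,0.05],[-0.0311,0.2594,0.05],[-0.0311,0.2594,0.05]]' --fingers '[-0.7,-0.7,-0.7,-0.7,-0.7,-0.7,-0.7,-0.7]'

```text
t: 7.48
tool_pos: [0.6339, -0.0771, 0.0961]
ee_rot: [2.896, 1.214, 0.002]
contact_force: [-1.0, 0.1, -0.3]
opening: 0.0801
finger_force: 0.0
```

```bash
python3 go.py .6338 -.0773 .0305 45.5;  python3 - <<'E'
from h import *
p=vision.snapshot("scene"); u=proj(p,(.62,.06,.05)).astype(int)
cv2.imwrite("pics/s1.png",cv2.resize(p["color"][u[1]-60:u[1]+50,u[0]-90:u[0]+90],None,fx=4,fy=4,interpolation=cv2.INTER_CUBIC))
E
```

```text
q6 0.48 -> 0.66 | pos [ 0.6339 -0.0771  0.0961] | dr [ 0.1 -0.  -0. ] slide [-0.0002 -0.      0.0656]
```

View pics/s1.png

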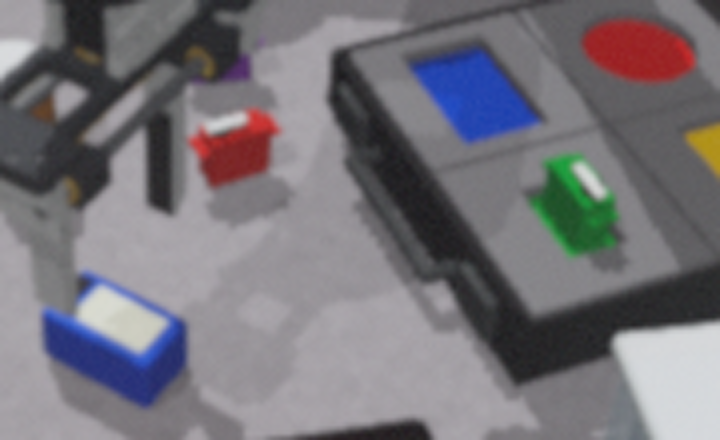

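The servo is seated in the green recess (580,205 in the crop). The fingers straddle the battery (115,340).

Emit:
drive_tool --dr '[[0,0,0],[0,0,0],[0,0,0],[0,0,0],[0,0,0],[0,0,0],[0,0,0],[0,0,0],[0,0,0],[0,0,0]]' --slide '[[0,0,0.03],[0,0,0.055],[0,0,0.065],[0,0,0.065],[0,0,0.065],[0,0,0.065],[0,0,0.065],[0,0,0.065],[0,0,0.02],[0,0,-0.035]]' --fingers '[-0.7,-0.7,-0.7,-0.7,1,1,1,1,1,1]'

```text
t: 8.78
tool_pos: [0.6316, -0.077, 0.1289]
ee_rot: [-2.895, -1.212, 0.006]
contact_force: [0.9, -0.5, -1.2]
opening: 0.0399
finger_force: 29.9
```

```bash
python3 go.py .502 .160 .128 10.5
```

```text
q6 0.48 -> 1.7 | pos [ 0.6316 -0.077   0.1289] | dr [-0.2  0.2 35. ] slide [ 0.0779 -0.2586  0.0018]
```

Emit:
drive_tool --dr '[[0,0,8],[0,0,17],[0,0,26],[0,0,35],[0,0,35],[0,0,35],[0,0,35],[0,0,35]]' --slide '[[0.02,-0.05,0],[0.04,-0.1,0],[0.06,-0.16,0],[0.0779,-0.21,0],[0.0779,-0.2586,0],[0.0779,-0.2586,0],[0.0779,-0.2586,0.03],[0.0779,-0.2586,0.03]]' --fingers '[1,1,1,1,1,1,1,1]'

```text
t: 9.78
tool_pos: [0.502, 0.1587, 0.0978]
ee_rot: [3.128, 0.285, -0.008]
contact_force: [-0.2, 0.3, -2.6]
opening: 0.0401
finger_force: 29.9
```

```bash
python3 go.py .502 .160 .0675 10.5
```

```text
q6 1.48 -> 1.7 | pos [0.502  0.1587 0.0978] | dr [-0.   0.3 -0.1] slide [ 0.0004 -0.0013  0.0303]
```

Emit:
drive_tool --dr '[[0,0,0],[0,0,0],[0,0,0],[0,0,0],[0,0,0],[0,0,0],[0,0,0],[0,0,0],[0,0,0]]' --slide '[[0,-0.001,0.015],[0,-0.001,0.03],[0,-0.001,0.0305],[0,-0.001,0.0305],[0,-0.001,0.0305],[0,-0.001,0.0305],[0,-0.001,0.0305],[0,-0.001,-0.01],[0,-0.001,-0.06]]' --fingers '[1,1,1,1,-0.4,-0.4,-0.4,-0.4,-0.4]'

```text
t: 10.9
tool_pos: [0.5022, 0.1603, 0.1597]
ee_rot: [3.128, 0.286, -0.006]
contact_force: [1.3, -0.0, 0.0]
opening: 0.066
finger_force: 0.0
```

```bash
python3 go.py .630 -.284 .095 80
```

```text
q6 1.48 -> -0.25 | pos [0.5022 0.1603 0.1597] | dr [ -0.1   0.2 -69.5] slide [0.0453 0.4601 0.0644]
```

Emit:
drive_tool --dr '[[0,0,-9],[0,0,-18],[0,0,-27],[0,0,-36],[0,0,-45],[0,0,-54],[0,0,-63],[0,0,-69.5],[0,0,-69.5],[0,0,-69.5],[0,0,-69.5],[0,0,-69.5]]' --slide '[[0.005,0.05,0],[0.01,0.1,0],[0.015,0.15,0],[0.02,0.2,0],[0.025,0.26,0],[0.03,0.32,0],[0.037,0.38,0],[0.0453,0.44,0.02],[0.0453,0.4601,0.064],[0.0453,0.4601,0.064],[0.0453,0.4601,0.064],[0.0453,0.4601,0.064]]' --fingers '[-0.4,-0.4,-0.4,-0.4,-0.4,-0.4,-0.4,-0.4,-0.4,-0.4,-0.4,-0.4]'

```text
t: 12.4
tool_pos: [0.6327, -0.2831, 0.0985]
ee_rot: [2.403, 2.018, 0.002]
contact_force: [0.7, 0.8, 0.6]
opening: 0.0657
finger_force: 0.0
```

```bash
python3 go.py .630 -.284 .030 80;  python3 - <<'E'
from h import *
p=vision.snapshot("scene")
cv2.imwrite("pics/s2.png",cv2.resize(p["color"][140:320,130:490],None,fx=2.2,fy=2.2,interpolation=cv2.INTER_CUBIC))
E
```

```text
q6 -0.41 -> -0.25 | pos [ 0.6327 -0.2831  0.0985] | dr [0.2 0.1 0. ] slide [-0.0012 -0.0027  0.0685]
```

View pics/s2.png

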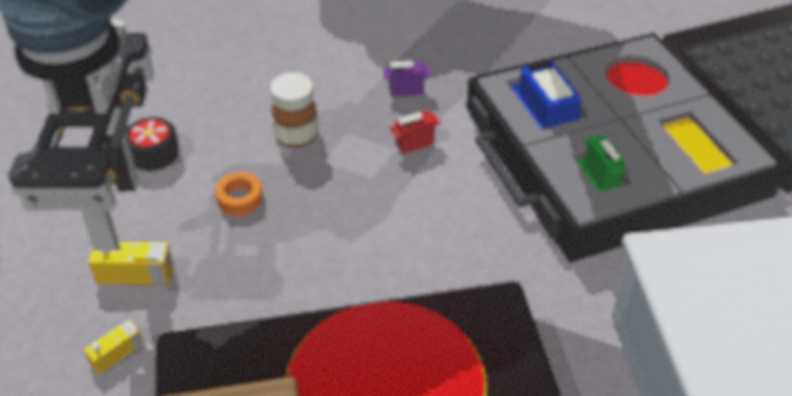

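The battery sits in the blue recess (550,95) and the fingers are over the middle motor (130,262). Picking it up.

Emit:
drive_tool --dr '[[0,0,0],[0,0,0],[0,0,0],[0,0,0],[0,0,0],[0,0,0],[0,0,0],[0,0,0],[0,0,0],[0,0,0]]' --slide '[[-0.001,-0.002,0.03],[-0.001,-0.002,0.055],[-0.001,-0.002,0.066],[-0.001,-0.002,0.066],[-0.001,-0.002,0.066],[-0.001,-0.002,0.066],[-0.001,-0.002,0.066],[-0.001,-0.002,0.066],[0,0,0.02],[0,0,-0.04]]' --fingers '[-0.4,-0.4,-0.4,-0.4,1,1,1,1,1,1]'

```text
t: 13.7
tool_pos: [0.6301, -0.2828, 0.1347]
ee_rot: [-2.404, -2.015, 0.002]
contact_force: [0.4, -0.5, -0.1]
opening: 0.0259
finger_force: 29.8
```

```bash
python3 go.py .594 .298 .135 10.5
```

```text
q6 -0.41 -> 1.85 | pos [ 0.6301 -0.2828  0.1347] | dr [-0.3  0.1 69.5] slide [ 0.5656 -0.1368  0.0015]
```

Emit:
drive_tool --dr '[[0,0,9],[0,0,18],[0,0,27],[0,0,36],[0,0,45],[0,0,54],[0,0,63],[0,0,69.5],[0,0,69.5],[0,0,69.5],[0,0,69.5],[0,0,69.5]]' --slide '[[0.05,-0.012,-0.02],[0.11,-0.027,-0.02],[0.17,-0.041,-0.02],[0.23,-0.056,-0.02],[0.29,-0.07,-0.02],[0.35,-0.085,-0.02],[0.41,-0.1,-0.02],[0.47,-0.114,-0.02],[0.53,-0.128,-0.02],[0.5656,-0.1368,0],[0.5656,-0.1368,0.01],[0.5656,-0.1368,0.025]]' --fingers '[1,1,1,1,1,1,1,1,1,1,1,1]'

```text
t: 15.2
tool_pos: [0.5957, 0.2964, 0.1105]
ee_rot: [3.128, 0.286, 0.001]
contact_force: [-0.1, -0.3, -2.0]
opening: 0.026
finger_force: 29.8
```

```bash
python3 go.py .594 .298 .0675 10.5
```

```text
q6 1.68 -> 1.85 | pos [0.5957 0.2964 0.1105] | dr [ 0.  -0.  -0.1] slide [-0.0014 -0.0019  0.043 ]
```

Emit:
drive_tool --dr '[[0,0,0],[0,0,0],[0,0,0],[0,0,0],[0,0,0],[0,0,0],[0,0,0],[0,0,0],[0,0,0],[0,0,0]]' --slide '[[-0.001,-0.001,0.015],[-0.001,-0.001,0.032],[-0.001,-0.001,0.042],[-0.001,-0.001,0.042],[-0.001,-0.001,0.042],[-0.001,-0.001,0.042],[-0.001,-0.001,0.042],[-0.001,-0.001,0.042],[-0.001,-0.001,0.0],[-0.001,-0.001,-0.045]]' --fingers '[1,1,1,1,1,-0.1,-0.1,-0.1,-0.1,-0.1]'

```text
t: 16.45
tool_pos: [0.5936, 0.2976, 0.1559]
ee_rot: [3.128, 0.286, -0.003]
contact_force: [0.6, -0.1, -0.4]
opening: 0.0515
finger_force: 0.0
```

```bash
python3 go.py .4643 -.2668 .095 40
```

```text
q6 1.68 -> 0.35 | pos [0.5936 0.2976 0.1559] | dr [ -0.    0.1 -29.5] slide [-0.2295  0.5315  0.0615]
```

Emit:
drive_tool --dr '[[0,0,-5],[0,0,-10],[0,0,-15],[0,0,-20],[0,0,-25],[0,0,-29.5],[0,0,-29.5],[0,0,-29.5],[0,0,-29.5],[0,0,-29.5],[0,0,-29.5],[0,0,-29.5]]' --slide '[[-0.022,0.05,0],[-0.045,0.105,0],[-0.069,0.16,0],[-0.093,0.215,0],[-0.117,0.27,0],[-0.14,0.325,0],[-0.164,0.38,0],[-0.188,0.435,0],[-0.212,0.49,0],[-0.2295,0.5315,0],[-0.2295,0.5315,0.04],[-0.2295,0.5315,0.06]]' --fingers '[-0.9,-0.9,-0.9,-0.9,-0.9,-0.9,-0.9,-0.9,-0.9,-0.9,-0.9,-0.9]'

```text
t: 17.95
tool_pos: [0.4639, -0.2666, 0.094]
ee_rot: [-2.951, -1.07, 0.002]
contact_force: [1.2, -0.2, -0.0]
opening: 0.0894
finger_force: 0.0
```

```bash
python3 go.py .4643 -.2668 .030 40;  python3 - <<'E'
from h import *
p=vision.snapshot("scene")
cv2.imwrite("pics/s3.png",cv2.resize(p["color"][120:290,130:490],None,fx=2.2,fy=2.2,interpolation=cv2.INTER_CUBIC))
E
```

```text
q6 0.14 -> 0.35 | pos [ 0.4639 -0.2666  0.094 ] | dr [-0.1  0.  -0.1] slide [0.0002 0.0005 0.064 ]
```

View pics/s3.png

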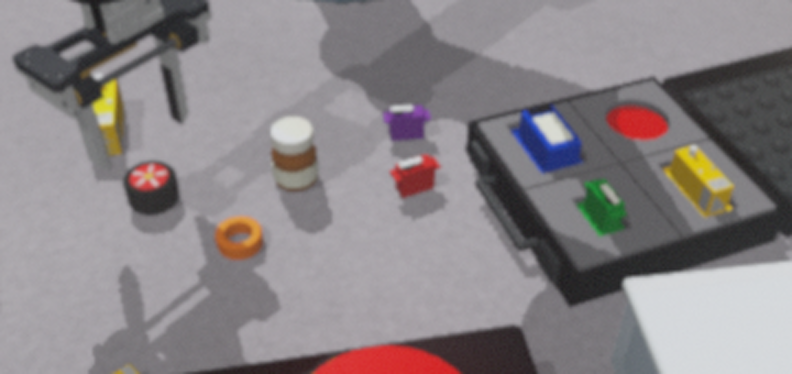

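The motor is seated in the yellow recess (700,178). The wheel stands clear below the gripper (150,187).

Emit:
drive_tool --dr '[[0,0,0],[0,0,0],[0,0,0],[0,0,0],[0,0,0],[0,0,0],[0,0,0],[0,0,0],[0,0,0],[0,0,0]]' --slide '[[0,0,0.025],[0,0,0.05],[0,0,0.063],[0,0,0.063],[0,0,0.063],[0,0,0.063],[0,0,0.063],[0,0,0.063],[0,0,0.02],[0,0,-0.04]]' --fingers '[-0.9,-0.9,-0.9,-0.9,1,1,1,1,1,1]'

```text
t: 19.25
tool_pos: [0.4637, -0.2654, 0.1353]
ee_rot: [-2.949, -1.072, 0.004]
contact_force: [0.1, -1.4, -1.3]
opening: 0.0548
finger_force: 30.0
```

```bash
python3 go.py .4786 .276 .15 10.5
```

```text
q6 0.14 -> 1.91 | pos [ 0.4637 -0.2654  0.1353] | dr [-0.3  0.1 29.4] slide [ 0.359  -0.4055 -0.013 ]
```

Emit:
drive_tool --dr '[[0,0,5],[0,0,10],[0,0,15],[0,0,20],[0,0,25],[0,0,29.5],[0,0,29.5],[0,0,29.5],[0,0,29.5],[0,0,29.5],[0,0,29.5],[0,0,29.5]]' --slide '[[0.02,-0.025,-0.02],[0.06,-0.068,-0.02],[0.1,-0.113,-0.02],[0.137,-0.155,-0.02],[0.175,-0.198,-0.02],[0.213,-0.24,-0.02],[0.25,-0.283,-0.02],[0.288,-0.325,-0.02],[0.326,-0.368,-0.02],[0.359,-0.4055,-0.015],[0.359,-0.4055,0.005],[0.359,-0.4055,0.025]]' --fingers '[1,1,1,1,1,1,1,1,1,1,1,1]'

```text
t: 20.75
tool_pos: [0.4795, 0.2757, 0.1104]
ee_rot: [3.128, 0.289, 0.0]
contact_force: [0.7, 0.3, -0.8]
opening: 0.055
finger_force: 30.0
```

```bash
python3 go.py .4786 .276 .068 10.5
```

```text
q6 1.7 -> 1.91 | pos [0.4795 0.2757 0.1104] | dr [ 0.  -0.   0.1] slide [-0.0008 -0.0004  0.0424]
```

Emit:
drive_tool --dr '[[0,0,0],[0,0,0],[0,0,0],[0,0,0],[0,0,0],[0,0,0],[0,0,0],[0,0,0],[0,0,0],[0,0,0],[0,0,0]]' --slide '[[0,0,0.015],[0,0,0.032],[0,0,0.042],[0,0,0.042],[0,0,0.042],[0,0,0.042],[0,0,0.042],[0,0,0.042],[0,0,0.0],[0,0,-0.05],[0,0,-0.1]]' --fingers '[1,1,1,1,1,-0.7,-0.7,-0.7,-0.7,-0.7,-0.7]'

```text
t: 22.12
tool_pos: [0.4795, 0.2748, 0.2124]
ee_rot: [3.129, 0.286, -0.0]
contact_force: [0.2, -0.5, -0.0]
opening: 0.0797
finger_force: 0.0
```

Emit:
drive_tool --dr '[[0,0,0],[0,0,0],[0,0,0],[0,0,0],[0,0,0],[0,0,0],[0,0,0],[0,0,0]]' --slide '[[0,0.06,-0.02],[0,0.12,-0.02],[0,0.18,-0.02],[0,0.24,-0.02],[0,0.3,-0.02],[0,0.36,-0.02],[0,0.4,-0.02],[0,0.4,-0.02]]' --fingers '[-0.7,-0.7,-0.7,-0.7,-0.7,-0.7,-0.7,-0.7]'

```text
t: 23.12
tool_pos: [0.5525, -0.1208, 0.2309]
ee_rot: [3.129, 0.28, -0.0]
contact_force: [0.1, 0.7, 0.8]
opening: 0.0799
finger_force: 0.0
```

Run:
```python
from fit import *
np.set_printoptions(precision=4,suppress=True)
im=[]
for n in("top","scene"):
    p=vision.snapshot(n); u=proj(p,(.55,.23,.05)).astype(int)
    im.append(cv2.resize(p["color"][u[1]-55:u[1]+55,u[0]-65:u[0]+65],None,fx=3,fy=3,interpolation=cv2.INTER_CUBIC))
    for k,c,l,w,h in(("wheel_mid",(.4786,.276),.056,0,.032),("motor_mid",(.594,.298),.07,.026,.034),("battery_mid",(.502,.16),.07,.04,.036)):
        m=mask_near(p,k,proj(p,(*c,.053)))
        if m is not None: print(n,k,c,fit([(p,m)],c,l,w,.036,.036+h))
    d=[at(p,d["pixel"],.054) for d in models.pinpoint(p,"servo_mid")]; print([x for x in d if x[1]>.1])
cv2.imwrite("pics/end.png",np.hstack(im))
```

```text
top wheel_mid (0.4786, 0.276) [ 0.4791  0.2745 -0.0249  0.8786]
top motor_mid (0.594, 0.298) [0.5935 0.2983 3.3572 0.9081]
top battery_mid (0.502, 0.16) [0.5046 0.1607 0.1644 0.8499]
[array([0.6139, 0.1799, 0.054 ])]
scene wheel_mid (0.4786, 0.276) [0.4767 0.2776 0.0791 0.9187]
scene motor_mid (0.594, 0.298) [0.5927 0.2989 0.1475 0.9466]
scene battery_mid (0.502, 0.16) [0.5022 0.1617 0.1    0.912 ]
[array([0.6202, 0.1917, 0.054 ])]
```

View pics/end.png

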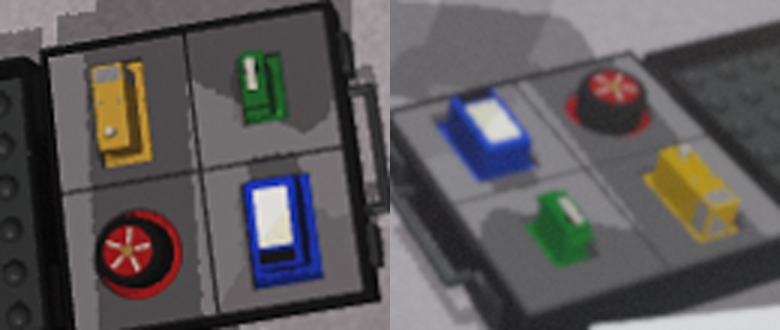

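All four parts are flat and centred in their own recesses: motor (120,115), servo (262,85), wheel (135,255) and battery (280,225) in the crop.

```bash
python3 -c "
from workcell import env
print(env.finish_job())"
```

```text
the job is handed in; nothing more can be done
None
```

The job is handed in at about 23 s of the 109 s allowed: the last pictures show the wheel, gear motor, battery pack and servo each flat and centred in their own recess, and the amber jar was never touched; no verdict came back.

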